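# Right the key dish and put it back with the keys

## Robot

A 6-joint arm with a two-finger parallel gripper is mounted at the origin on the work surface. World frame = base frame: x ahead of the robot, y to its left, z up, the work surface at z = 0. Lengths are in m, angles in rad, forces in N, time in s.
With the tool pointing down it reaches from about 0.3 to 0.825 m from the base axis. Payload 5.4 kg.
Tool frame: the origin (TCP) lies at the very end of the fingers, on their centre line; the grasp point (between the pads) lies 19 mm behind it; z points along the fingers, x is the direction in which the jaws open and shut, and the axes are right-handed (so a half turn about z gives the same grasp; the last joint's range is limited). The gripper opens to 92 mm and grips with 3 to 60 N. Pads are 20 mm wide; open, the fingers measure 128 mm over their backs; the gripper's body (75 mm by 189 mm) begins 69 mm behind the grasp point.
Start: joints at [0.976, 0.158, 1.597, -0, 1.386, -0.21], TCP at [0.216, 0.533, 0.215] pointing down, gripper open.
Joint ranges: [-2.91, 2.91], [-0.94, 2.29], [0.18, 2.7], [-1.29, 4.43], [0.17, 2.64], [-3, 3]. Speed limits (rad/s): [2.57, 2.57, 3.14, 3.14, 3.14, 3.14].

## Interface

Orientations are given as a rotation vector (axis times angle).
In Python, from workcell import bot gives the robot as it stands. Calls block until the motion is done:
- bot.goto(position, orientation): joint-space move of the TCP to a pose.
- bot.line_to(position, rot=None, max_speed=0.15): straight line of the TCP; rot=None keeps the orientation; max_speed is the mean speed in m/s.
- bot.set_joints(angles): joint-space move.
- bot.set_gripper(opening, newtons=None): opening from 0.0 (shut) to 1.0 (fully open); newtons is the grip in N (None keeps the last); returns when the fingers have stopped.
- bot.hold(seconds).
- bot.inverse_kinematics(position, orientation): joint angles nearest the present ones, or None.
- bot.read_camera(name): name is "side" or "top" or "wrist"; returns a dict with "pixels" (400x640x3 uint8, blue, green, red), "fx", "fy", "cx", "cy" (pixels), "R" (3x3) and "t" (3): a world point X has camera coordinates R X + t. Camera axes: x right, y down, z forward; pixel columns grow to the right and rows downward; lengths in m; the calibration is good to about 2 mm. A picture is of the moment at which its call begins. There is no depth.
A pose or a line that the arm cannot do raises bot.MotionError and nothing moves.
- bot.job_done(): hands the job in, once; it reports no verdict.
Readings, each from a call of its own:
- bot.current_clock(): time.
- bot.current_joints(): joint angles.
- bot.current_joint_vel(): joint speeds.
- bot.current_effort(): joint torques, N m.
- bot.current_ee_pos(): TCP position.
- bot.current_tool_rot(): TCP orientation.
- bot.current_contact_force(): force on the tool from outside, world axes, zero at the start.
- bot.current_ft_torque(): the same for the moment, N m.
- bot.current_opening(): opening from 0.0 (shut) to 1.0 (fully open).
Only numpy, scipy, OpenCV 4.12 (cv2) and the standard library are available. Lean on these libraries where they do the work, as an engineer would, in place of code of your own. Each camera call takes 0.05 s, during which the arm holds its last target.

## Task

The small square grey key dish has been left upside down on the ledge and the key ring is lying on the cork coaster where the dish belongs. Turn the dish mouth-up and leave it standing wholly on the round coaster with the key ring inside it. The dish is ceramic, so never let it drop, and leave everything else on the ledge where it is.

Things in the scene. Friction and masses are not known exactly. Their poses are not given: they have to be found in the camera images.
- dish: square grey ceramic key dish, 62 x 62 mm outside, 52 mm tall, walls and bottom 5 mm thick (so 52 x 52 mm inside, 47 mm deep), flat parallel sides, a pale unglazed line round the rim and a pale square on the bottom, about 0.2 kg; it starts upside down. Origin at the centre of the mouth (the rim plane); its z axis points from the mouth to the closed bottom, so z points up while it is upside down and down once it stands mouth-up; x and y axes are square to its sides
- dish_base (a point): centre of the outer face of the dish's closed bottom, 52 mm from the mouth along the dish's z axis
- keys: key ring about 50 x 30 mm lying flat on the coaster, rigid: a dark wooden block fob 30 mm (along x) x 14 mm (y) x 12 mm high, a steel ring 20 mm across at its +x end and a small flat brass key on its +y side (the key lies 6 to 18 mm out from the fob's middle in +y, from -5 to +29 mm in x, and is 4 mm high; fob and key together are 25 mm across, from -7 to +18 mm in y), about 35 g. Origin under the middle of the fob, z up as it lies
- coaster: round cork coaster, 120 mm across, 4 mm thick, fixed to the ledge; origin at the centre of its underside, on the ledge
- tin: bystander: closed round steel tin of shoe polish, 68 mm across, 26 mm high; origin under its centre
- bottle: bystander: standing round amber bottle, 48 mm across, 140 mm high; origin under its centre
- can: bystander: standing round aluminium spray can with a white cap, 50 mm across, 130 mm high; origin under its centre
- brush: bystander: shoe brush lying bristles down, 150 mm long (its y axis), 45 mm wide, 40 mm high; origin under its centre
- shoehorn: bystander: red plastic shoehorn lying flat, 170 mm long (its x axis, from -85 to +85 mm), 42 mm wide, 11 mm high; origin under its middle
- cup: bystander: standing round grey ceramic cup, 66 mm across, 92 mm high; origin under its centre
- case: bystander: closed black spectacle case, 65 x 160 (its y axis) x 42 mm high; origin under its centre
- chest_drawer0_handle (a point): grip of the knob of the small pine drawer that stands at the back of the ledge; the chest is 220 mm wide (y), 100 mm high and its fixed front lies 790 mm ahead of the robot; the drawer comes out towards the robot and may stand partly open

How it is judged:
By the outcome, as a careful person would: the job done as asked, in the order asked, and still so for the second after the job is handed in, with the robot touching nothing.
It also fails if it takes over 72 s, if anything falls off the work surface, if the arm or the gripper's body presses on something with over 40 N, if the wrist force passes 120 N, or if a joint passes its speed limit or range.

## Working session

There is one attempt and no reset: what is moved stays moved. The work goes in short steps, each a Python script; the robot and the scene stay as the last script left them, time stands still between calls to the robot, and variables do not carry over. Pictures are saved under pics/ and viewed, and the job is handed in when it is done.

```bash
ls; mkdir -p pics; python3 - <<'E'
from workcell import bot
import cv2
for n in ["side","top","wrist"]:
    c=bot.read_camera(n); cv2.imwrite(f"pics/{n}0.png",c["pixels"]); print(n,c["fx"],c["cx"],c["cy"],c["R"],c["t"])
print(bot.current_clock(), bot.current_tool_rot())
E
```

```text
pics
side 370.6574085560238 317.78626011546885 205.4083841835471 [[-0.912367   -0.40872713  0.02299113]
 [-0.26437814  0.54540823 -0.79538296]
 [ 0.31255504 -0.73175952 -0.60567099]] [0.56745676 0.16113412 0.78189524]
top 391.55293047946145 311.383605734299 192.39178583778136 [[-1.87546811e-02 -9.99823733e-01  8.74707423e-04]
 [-9.89608763e-01  1.84383143e-02 -1.42599178e-01]
 [ 1.42557914e-01 -3.54002024e-03 -9.89780132e-01]] [0.11062843 0.56923422 0.97348381]
wrist 279.5324859202562 316.42997964468935 191.8451573725199 [[ 0.37624683  0.92651778 -0.00176652]
 [ 0.89951164 -0.36482167  0.24038293]
 [ 0.2220746  -0.09203232 -0.97067653]] [-0.57394118 -0.02630815  0.38955839]
0.15 [ 2.60480830e+00  1.75534782e+00 -2.07892400e-03]
```

View pics/top0.png

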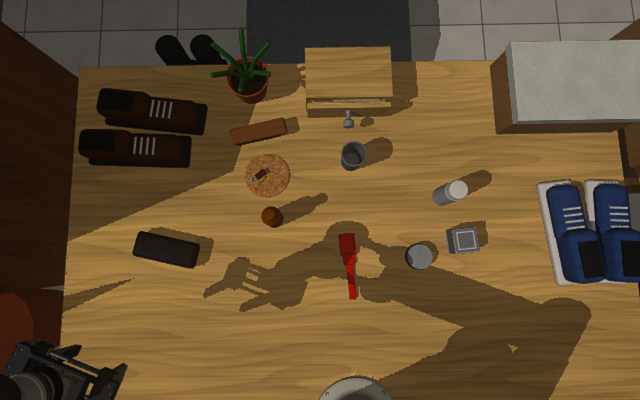

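View pics/side0.png

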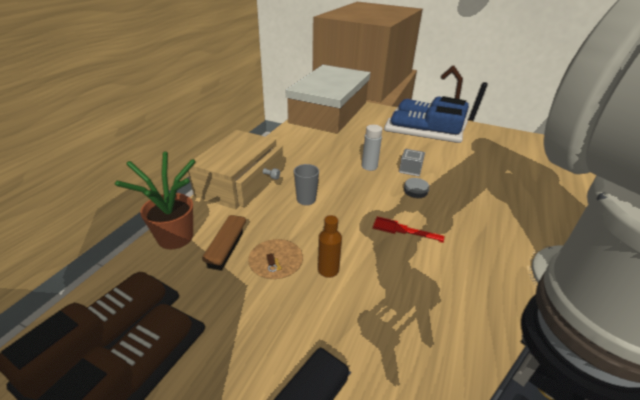

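View pics/wrist0.png

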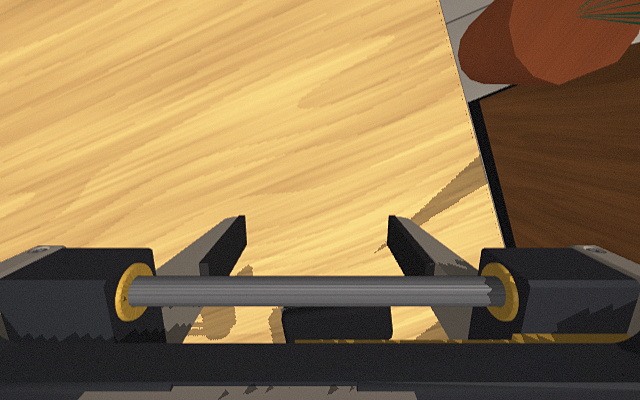

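```bash
cat > h.py <<'E'
from workcell import bot
import numpy as np, cv2
from scipy.spatial.transform import Rotation as Ro
def ray(c,u,v,z):
    R=np.array(c["R"]);t=np.array(c["t"])
    d=R.T@np.array([(u-c["cx"])/c["fx"],(v-c["cy"])/c["fy"],1]); o=-R.T@t
    return o+d*(z-o[2])/d[2]
def proj(c,X):
    p=np.array(c["R"])@np.array(X)+np.array(c["t"]); return np.array([c["fx"]*p[0]/p[2]+c["cx"],c["fy"]*p[1]/p[2]+c["cy"]])
def crop(img,x0,y0,x1,y1,k,fn):
    cv2.imwrite(fn,cv2.resize(img[y0:y1,x0:x1],None,fx=k,fy=k,interpolation=cv2.INTER_CUBIC))
E
python3 - <<'E'
from h import *
c=bot.read_camera("top"); im=c["pixels"]
crop(im,390,170,510,280,6,"pics/a1.png"); crop(im,215,110,335,230,5,"pics/a2.png")
for n,u,v,z in [("dish",465,240,.052),("tin",419,256,.026),("can",456,190,.13),("keys",260,174,.01),("coaster",267,175,.004),("bottle",272,216,.0),("cup",354,152,.09),("shoehorn t",346,235,0),("shoehorn b",352,298,0),("case",167,249,.04),("shoesL",540,280,0.02),("knob",348,122,.05)]:
    print(n,ray(c,u,v,z).round(3))
E
```

```text
dish [ 0.441 -0.284  0.052]
tin [ 0.403 -0.173  0.026]
can [ 0.558 -0.241  0.13 ]
keys [0.628 0.237 0.01 ]
coaster [0.626 0.219 0.004]
bottle [0.515 0.206 0.   ]
cup [ 0.664 -0.008  0.09 ]
shoehorn t [0.461 0.01  0.   ]
shoehorn b [ 0.298 -0.     0.   ]
case [0.433 0.469 0.04 ]
shoesL [ 0.337 -0.482  0.02 ]
knob [0.755 0.    0.05 ]
```

View pics/a1.png

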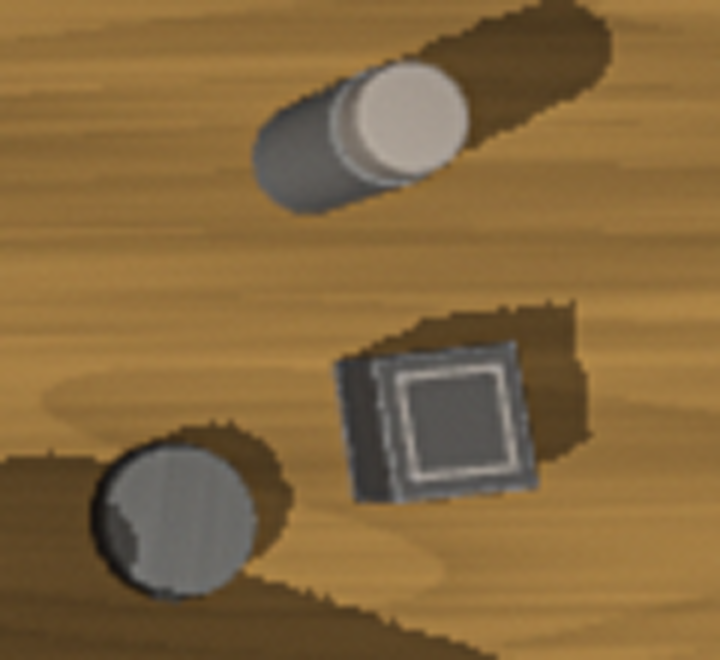

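View pics/a2.png

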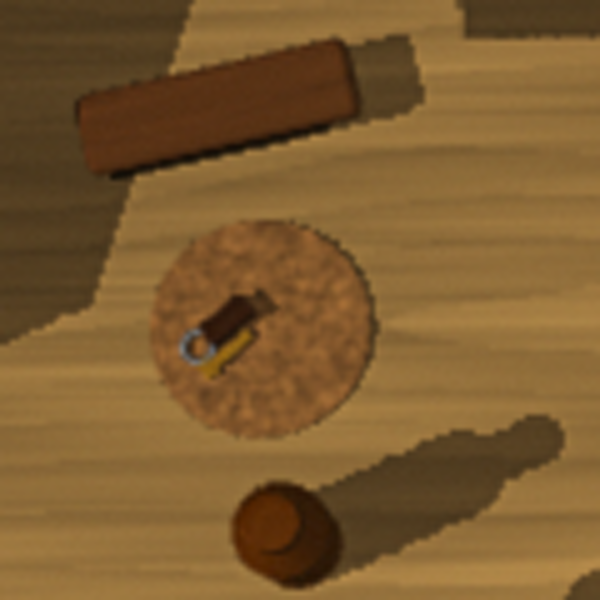

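```bash
cat >> h.py <<'E'
def rv(a,x):
    a=np.array(a,float);a/=np.linalg.norm(a);x=np.array(x,float);x-=a*(a@x);x/=np.linalg.norm(x)
    return Ro.from_matrix(np.c_[x,np.cross(a,x),a]).as_rotvec()
def adir(az,el): # el = angle below horizontal, may exceed pi/2
    return np.array([np.cos(az)*np.cos(el),np.sin(az)*np.cos(el),-np.sin(el)])
def lat(az,s=1): return s*np.array([-np.sin(az),np.cos(az),0])
def tcp(g,a): return np.array(g)+0.019*np.array(a)   # grasp point -> TCP
E
python3 - <<'E'
from h import *
c=bot.read_camera("top")
P=[ray(c,(x+.5)/6-.5+390,(y+.5)/6-.5+170,.052)[:2] for x,y in [(372,360),(516,342),(537,487),(395,500)]]
P=np.array(P); print(P.round(4), P.mean(0).round(4)); 
for i in range(4):
    d=P[(i+1)%4]-P[i]; print(np.linalg.norm(d).round(4), np.degrees(np.arctan2(d[1],d[0])).round(1))
for nm,x,y,z in [("ring",197,347,.006),("fob far",250,297,.016),("fob c",229,320,.016),("keyend",210,373,.008),("coL",150,322,.004),("coR",376,325,.004),("coT",262,220,.004),("coB",266,437,.004),("botL",233,540,0.03),]:
    print(nm,ray(c,(x+.5)/5-.5+215,(y+.5)/5-.5+110,z).round(4))
az=np.radians(-10)
for az_d in (-10,):
  pass
E
```

```text
[[ 0.468  -0.2525]
 [ 0.4744 -0.3138]
 [ 0.4139 -0.3178]
 [ 0.4096 -0.258 ]] [ 0.4415 -0.2855]
0.0616 -84.0
0.0607 -176.2
0.0599 94.1
0.0587 5.4
ring [0.6155 0.2537 0.006 ]
fob far [0.6404 0.2239 0.016 ]
fob c [0.628  0.2351 0.016 ]
keyend [0.6009 0.2464 0.008 ]
coL [0.6301 0.2794 0.004 ]
coR [0.6262 0.1572 0.004 ]
coT [0.6855 0.2187 0.004 ]
coB [0.5662 0.2169 0.004 ]
botL [0.5091 0.2313 0.03  ]
```

```bash
cat >> h.py <<'E'
DC=np.array([0.4415,-0.2855]); AZ1=np.radians(4.8); E1=np.radians(45)
SP=np.array([0.49,-0.09]); AZ2=np.radians(-10.4); E2=np.radians(35)
E
python3 - <<'E'
from h import *
j0=bot.current_joints(); print(np.round(j0,3))
def t(n,g,a,x):
    q=bot.inverse_kinematics(list(tcp(g,a)),list(rv(a,x))); print(n,None if q is None else np.round(q,2))
for s in (1,-1):
  a=adir(AZ1,E1); t("g1",[*DC,.03],a,lat(AZ1,s)); t("g1pre",np.array([*DC,.03])-.08*a,a,lat(AZ1,s))
  a=adir(AZ2,E1); t("p1",[*SP,.031],a,lat(AZ2,s)); t("p1h",[*SP,.12],a,lat(AZ2,s))
  a=adir(AZ2,np.pi-np.pi/2-0+0); 
  a=adir(AZ2,np.pi/2+E2); t("g2",[*SP,.031],a,lat(AZ2,s)); t("g2h",np.array([*SP,.031])-.1*a,a,lat(AZ2,s))
  a=adir(AZ2,E2); t("p2",[*SP,.03],a,lat(AZ2,s)); t("p2h",[*SP,.13],a,lat(AZ2,s))
  a=[0,0,-1]; t("k",[.628,.235,.03],a,lat(np.radians(-50),s)); t("d3",[*SP,.03],a,lat(AZ2,s)); t("d4",[.626,.219,.035],a,lat(np.radians(19),s))
E
```

```text
[ 0.976  0.159  1.598 -0.     1.386 -0.21 ]
g1 [-1.25  0.18  2.28  1.14  0.86  2.52]
g1pre [-1.41 -0.06  2.36  0.96  1.03  2.61]
p1 [-0.62 -0.07  2.54  1.79  0.31  2.59]
p1h [-0.62 -0.42  2.55  0.86  0.41 -2.7 ]
g2 [-0.36  0.69  1.44 -0.1   1.62 -1.72]
g2h [-0.35  0.71  1.22 -0.1   1.81 -1.73]
p2 [-0.68  0.04  2.61  2.31  0.56  2.01]
p2h None
k [ 0.18  0.61  1.44 -0.    1.09 -0.52]
d3 [-0.42  0.23  1.96 -0.    0.95 -1.81]
d4 [ 0.15  0.59  1.46 -0.    1.09 -1.75]
g1 [-1.25  0.18  2.28  1.14  0.86 -0.63]
g1pre [-1.41 -0.06  2.36  0.96  1.03 -0.53]
p1 [-0.62 -0.07  2.54  1.79  0.31 -0.55]
p1h [-0.62 -0.42  2.55  0.86  0.41  0.44]
g2 [-0.36  0.69  1.44 -0.1   1.62  1.42]
g2h [-0.35  0.71  1.22 -0.1   1.81  1.41]
p2 [-0.68  0.04  2.61  2.31  0.56 -1.13]
p2h [-0.68 -0.48  2.66  1.42  0.41 -0.14]
k [ 0.18  0.61  1.44 -0.    1.09  2.62]
d3 [-0.42  0.23  1.96 -0.    0.95  1.33]
d4 [ 0.15  0.59  1.46 -0.    1.09  1.39]
```

```bash
cat > scan.py <<'E'
from h import *
lo=np.array([-2.91,-.94,.18,-1.29,.17,-3]);hi=np.array([2.91,2.29,2.7,4.43,2.64,3])
def mg(g,a,x):
    q=bot.inverse_kinematics(list(tcp(g,a)),list(rv(a,x)))
    if q is None: return -1,None
    q=np.array(q); return min((q-lo).min(),(hi-q).min()),q
if __name__=="__main__":
  for e1d in (30,35,40):
    e1=np.radians(e1d); r=[]
    for dz in (0,.1):
      for s in (1,-1):
        a=adir(AZ1,e1); r.append(round(mg([*DC,.03+dz],a,lat(AZ1,s))[0],2))
    print("g1",e1d,r)
  for SPx,SPy in [(.49,-.09),(.52,-.09),(.55,-.09),(.55,-.12),(.55,.09),(.52,-.05)]:
   for azd in (0,-20,-40,20,40):
    az=np.radians(azd+np.degrees(np.arctan2(SPy,SPx)))
    out=[]
    for e in np.radians([25,35]):
      r=[]
      for s in (1,-1):
        for g,el in [(.031,np.pi/2-e),(.12,np.pi/2-e),(.031,np.pi/2+e),(.12,np.pi/2+e),(.03,e),(.12,e)]:
          r.append(mg([SPx,SPy,g],adir(az,el),lat(az,s))[0])
      out.append(np.round(r,2))
    print(SPx,SPy,azd,*out)
E
python3 scan.py
```

```text
g1 30 [np.float64(0.4), np.float64(0.4), np.float64(0.35), np.float64(0.35)]
g1 35 [np.float64(0.4), np.float64(0.4), np.float64(0.37), np.float64(0.37)]
g1 40 [np.float64(0.41), np.float64(0.41), np.float64(0.31), np.float64(0.39)]
0.49 -0.09 0 [ 0.29  0.42  1.11  1.06  0.08 -1.    0.29  0.42  1.11  1.06  0.08 -1.  ] [0.12 0.28 1.02 0.89 0.09 0.04 0.12 0.28 1.02 0.89 0.09 0.04]
0.49 -0.09 -20 [0.25 0.45 1.1  1.06 0.17 0.08 0.25 0.45 1.1  1.06 0.17 0.08] [0.02 0.28 1.03 0.89 0.17 0.02 0.02 0.28 1.03 0.89 0.17 0.02]
0.49 -0.09 -40 [ 0.37  0.52  1.04  1.06  0.19 -1.    0.37  0.52  1.04  1.06  0.19 -1.  ] [ 0.29  0.44  1.08  0.94  0.   -1.   -1.    0.29  1.08  0.94  0.   -1.  ]
0.49 -0.09 20 [0.22 0.4  1.03 1.   0.17 0.08 0.41 0.45 1.09 1.1  0.17 0.08] [-1.    0.1   1.04  0.94  0.17  0.13  0.31  0.32  1.04  0.94  0.17  0.13]
0.49 -0.09 40 [-1.   -1.    0.8   0.75  0.37  0.31  0.49  0.52  0.98  0.99  0.37  0.31] [0.23 0.01 0.86 0.8  0.36 0.32 0.42 0.44 0.9  0.91 0.36 0.32]
0.52 -0.09 0 [0.28 0.5  1.18 1.03 0.16 0.06 0.28 0.5  1.18 1.03 0.16 0.06] [0.1  0.32 0.99 0.85 0.18 0.13 0.1  0.32 
[... 2933 characters left out ...]
.48 1.18 1.04 0.14 0.05] [0.11 0.33 0.99 0.86 0.16 0.11 0.11 0.33 0.99 0.86 0.16 0.11]
0.52 -0.05 -20 [0.26 0.48 1.17 1.04 0.23 0.15 0.26 0.48 1.17 1.04 0.23 0.15] [0.03 0.27 1.   0.86 0.24 0.04 0.03 0.27 1.   0.86 0.24 0.04]
0.52 -0.05 -40 [ 0.38  0.57  1.11  1.08  0.18 -1.    0.38  0.57  1.11  1.08  0.18 -1.  ] [ 0.29  0.45  1.05  0.92 -1.   -1.   -1.    0.28  1.05  0.92 -1.   -1.  ]
0.52 -0.05 20 [0.26 0.42 1.03 1.   0.23 0.15 0.43 0.51 1.1  1.08 0.23 0.15] [-1.    0.12  1.04  0.91  0.24  0.19  0.37  0.39  1.04  0.91  0.24  0.19]
0.52 -0.05 40 [-1.   -1.    0.79  0.75  0.43  0.36  0.56  0.59  0.99  0.99  0.43  0.36] [ 0.2  -1.    0.84  0.79  0.41  0.38  0.48  0.5   0.91  0.91  0.41  0.38]
```

```bash
cat >> h.py <<'E'
SP=np.array([0.53,-0.085]); AZ2=np.radians(20); E1=np.radians(35); E2=np.radians(30)
E
python3 - <<'E'
from h import *
j=list(bot.current_joints()); j[0]=-0.75; j[5]=0.8; bot.set_joints(j); print(bot.current_clock())
a=adir(AZ1,E1); r=list(rv(a,lat(AZ1,1)))
g=np.array([*DC,.032])
for p in (g-.09*a+[0,0,.09], ):
    q=bot.inverse_kinematics(list(tcp(p,a)),r); print(np.round(q,2))
bot.goto(list(tcp(g-.09*a+[0,0,.09],a)),r)
print(bot.current_clock())
bot.line_to(list(tcp(g-.09*a,a)),max_speed=.25)
print(bot.current_clock())
for n in ["top","side","wrist"]:
    c=bot.read_camera(n); cv2.imwrite(f"pics/b_{n}.png",c["pixels"])
cv2.imwrite("pics/b.png",np.vstack([cv2.imread("pics/b_top.png")[130:400,200:640].copy(),cv2.imread("pics/b_wrist.png")[100:400,100:540]]))
E
```

```text
3.3083
[-1.57 -0.25  2.4   1.01  1.31  2.61]
4.9
5.4083
```

View pics/b.png

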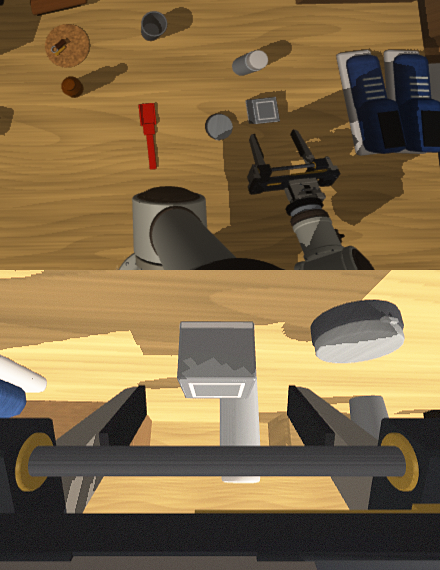

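```bash
python3 - <<'E'
from h import *
c=bot.read_camera("top"); print(proj(c,bot.current_ee_pos())-[200,130])
a=adir(AZ1,E1); g=np.array([*DC,.032])
bot.line_to(list(tcp(g,a)),max_speed=.15)
print(bot.current_ee_pos(),tcp(g,a),bot.current_contact_force())
bot.set_gripper(0.0,30); print(bot.current_opening()*.092, bot.current_clock(),bot.current_contact_force())
for n in ["top","side","wrist"]:
    c=bot.read_camera(n); cv2.imwrite(f"pics/c_{n}.png",c["pixels"])
cv2.imwrite("pics/c.png",np.vstack([cv2.imread("pics/c_top.png")[130:400,200:640].copy(),cv2.imread("pics/c_wrist.png")[100:400,100:540]]))
E
```

```text
[273.21287567 133.48985079]
[ 0.4569426  -0.28450442  0.02154708] [ 0.4570093  -0.28419765  0.02110205] [-0.07315039  0.1096961   0.84809066]
0.06188746111757345 6.9167 [-4.07398642 -0.21940372  3.09973348]
```

View pics/c.png

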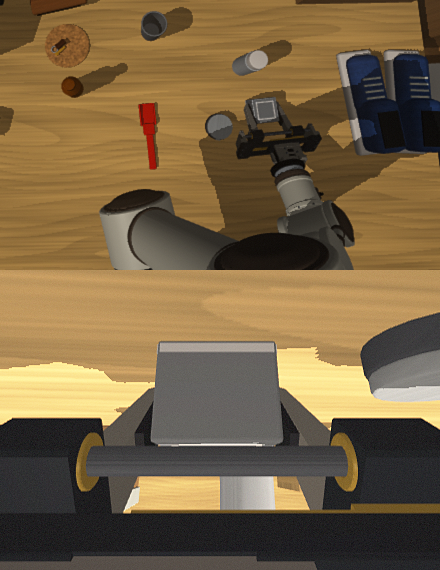

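```bash
cat > s2.py <<'E'
from h import *
a=adir(AZ1,E1); g=np.array([*DC,.032])
f0=np.array(bot.current_contact_force())
bot.line_to(list(tcp(g+[0,0,.05],a)),max_speed=.12)
print("lift",bot.current_opening()*.092,np.array(bot.current_contact_force())-f0)
bot.line_to(list(tcp(g+[0,0,.19],a)),max_speed=.25)
print(bot.current_clock())
el=np.pi/2-E1; a=adir(AZ2,el); r=list(rv(a,lat(AZ2,-1)))
h=np.array([*SP,.20]); q=bot.inverse_kinematics(list(tcp(h,a)),r); print(np.round(bot.current_joints(),2),np.round(q,2))
bot.goto(list(tcp(h,a)),r); print(bot.current_clock(),bot.current_opening()*.092)
bot.line_to(list(tcp([*SP,.055],a)),max_speed=.2)
c=bot.read_camera("top"); crop(c["pixels"],340,100,500,260,4,"pics/d1.png")
c=bot.read_camera("side"); crop(c["pixels"],280,100,500,260,3,"pics/d2.png")
print(bot.current_clock(),bot.current_contact_force())
E
python3 s2.py
```

```text
lift 0.061832956250506395 [ 3.39992218  1.64344947 -7.02317933]
8.3417
[-1.34 -0.26  2.3   1.05  1.2   2.82] [-0.68 -0.25  2.17  0.64  0.98  0.24]
10.55 0.06163159963220946
11.525 [ 0.39071909 -0.5935955  -2.36001397]
```

View pics/d1.png

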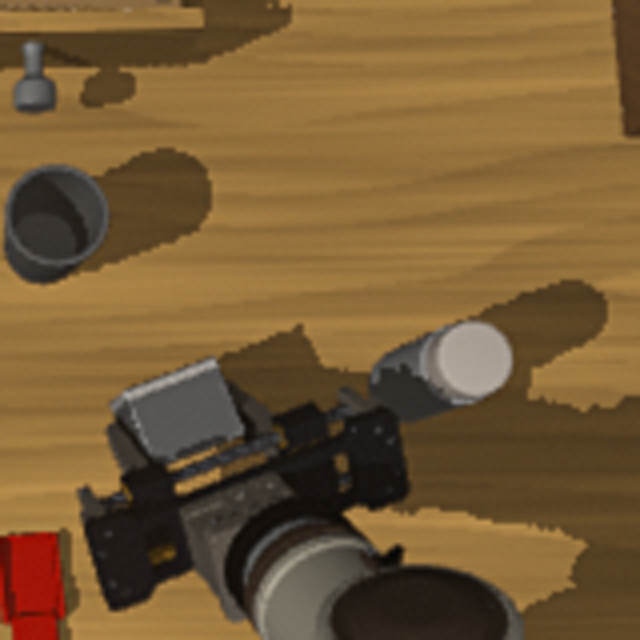

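View pics/d2.png

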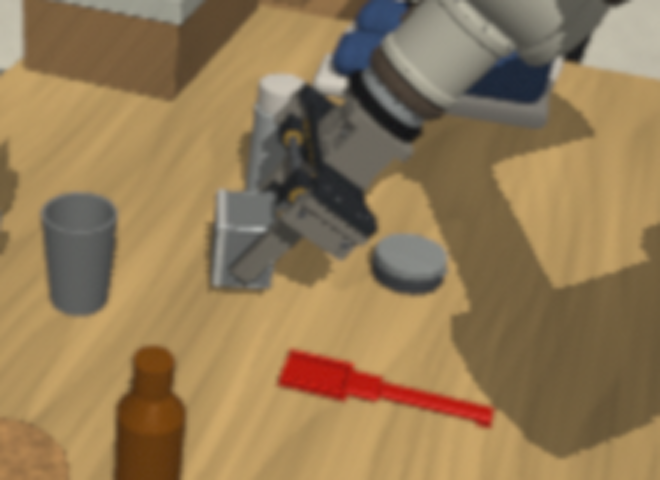

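```bash
cat > s3.py <<'E'
from h import *
a=adir(AZ2,np.pi/2-E1)
bot.line_to(list(tcp([*SP,.037],a)),max_speed=.08)
f0=np.array(bot.current_contact_force()); z=.037
while z>.026:
    z-=.001; bot.line_to(list(tcp([*SP,z],a)),max_speed=.04)
    f=np.array(bot.current_contact_force())-f0
    print(round(z,4),f.round(1))
    if f[2]>4: break
print(bot.current_clock(),bot.current_ee_pos()-tcp([*SP,z],a))
c=bot.read_camera("side"); crop(c["pixels"],280,100,500,260,3,"pics/e2.png")
E
python3 s3.py
```

```text
0.036 [ 0.4 -0.8  0.4]
0.035 [-0.1 -0.3 -0.2]
0.034 [-0.3 -0.5  0.4]
0.033 [-0.3 -0.1  0.1]
0.032 [ 0.4 -0.7 -0. ]
0.031 [-2.6  0.3  7.2]
13.4 [ 4.94372139e-04 -9.27803449e-05  6.47622938e-04]
```

View pics/e2.png

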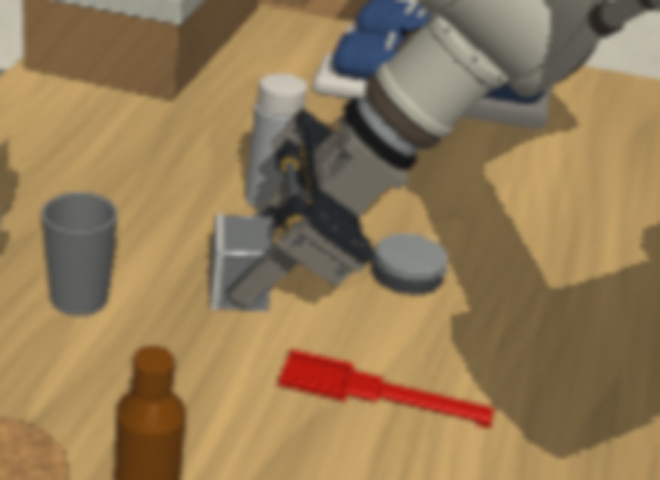

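```bash
cat > s4.py <<'E'
from h import *
h=np.array([np.cos(AZ2),np.sin(AZ2),0])
a=adir(AZ2,np.pi/2-E1); p=np.array([*SP,.0315])
bot.set_gripper(1.0,30)
bot.line_to(list(tcp(p-.07*a,a)),max_speed=.15)
print(bot.current_clock())
bot.line_to(list(tcp(p-.07*a+[0,0,.09],a)),max_speed=.3)
a=adir(AZ2,np.pi/2+E2); g=p+.010*h
best=None
for s in (1,-1):
    q=bot.inverse_kinematics(list(tcp(g-.14*a,a)),list(rv(a,lat(AZ2,s)))); q2=bot.inverse_kinematics(list(tcp(g+[0,0,.15],adir(AZ2,E2))),list(rv(adir(AZ2,E2),lat(AZ2,s)))); print(s,np.round(q,2),None if q2 is None else np.round(q2,2))
print(np.round(bot.current_joints(),2),bot.current_clock())
c=bot.read_camera("top"); crop(c["pixels"],340,100,500,260,4,"pics/f1.png")
E
python3 s4.py
```

```text
14.675
1 [-0.17  0.7   1.13 -0.26  1.77 -2.08] [-0.89 -0.2   2.39  1.29  1.02  2.68]
-1 [-0.17  0.7   1.13 -0.26  1.77  1.06] [-0.89 -0.2   2.39  1.29  1.02 -0.46]
[-0.78 -0.31  2.27  0.66  1.01  0.13] 15.125
```

View pics/f1.png

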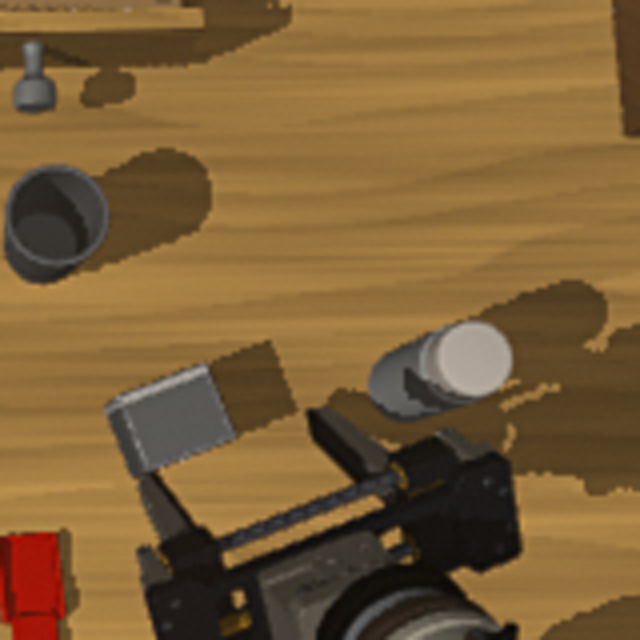

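```bash
cat > s5.py <<'E'
from h import *
h=np.array([np.cos(AZ2),np.sin(AZ2),0])
c=bot.read_camera("top")
P=np.array([ray(c,(x+.5)/4-.5+340,(y+.5)/4-.5+100,.062)[:2] for x,y in [(107,405),(207,365),(237,437),(142,472)]])
print(P.mean(0),SP+.006*h[:2],[np.degrees(np.arctan2(*(P[(i+1)%4]-P[i])[::-1])).round(1) for i in range(4)],[np.linalg.norm(P[(i+1)%4]-P[i]).round(4) for i in range(4)])
a=adir(AZ2,np.pi/2+E2); g=np.array([*SP,.0315])+.010*h
bot.goto(list(tcp(g-.14*a,a)),list(rv(a,lat(AZ2,-1)))); print(bot.current_clock())
bot.line_to(list(tcp(g-.07*a,a)),max_speed=.2)
for n in ["top","side","wrist"]:
    c=bot.read_camera(n); cv2.imwrite(f"pics/g_{n}.png",c["pixels"])
cv2.imwrite("pics/g.png",np.vstack([cv2.imread("pics/g_side.png")[60:320,200:640].copy(),cv2.imread("pics/g_wrist.png")[100:400,100:540]]))
E
python3 s5.py
```

```text
[ 0.53382959 -0.08000722] [ 0.53563816 -0.08294788] [np.float64(-69.3), np.float64(-160.1), np.float64(109.0), np.float64(25.4)] [np.float64(0.0689), np.float64(0.0491), np.float64(0.0643), np.float64(0.0474)]
16.3583
```

View pics/g.png

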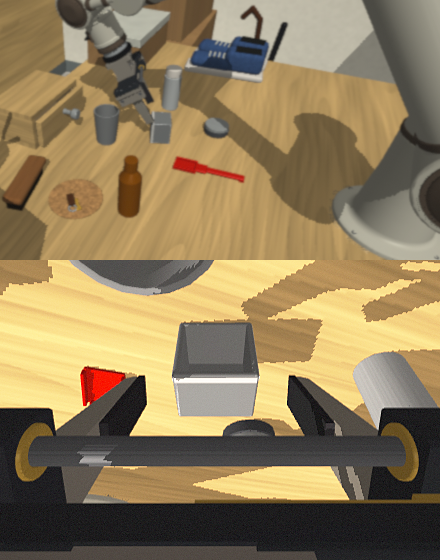

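```bash
cat > s6.py <<'E'
from h import *
h=np.array([np.cos(AZ2),np.sin(AZ2),0])
a=adir(AZ2,np.pi/2+E2); g=np.array([*SP,.0315])+.010*h
bot.line_to(list(tcp(g,a)),max_speed=.15)
print(bot.current_contact_force())
bot.set_gripper(0.0,30); print(bot.current_opening()*.092, bot.current_clock())
bot.line_to(list(tcp(g+[0,0,.04],a)),max_speed=.12)
bot.line_to(list(tcp(g+[0,0,.15],a)),max_speed=.25)
print(bot.current_opening()*.092, bot.current_clock())
a=adir(AZ2,E2); 
try:
    bot.line_to(list(tcp([*SP,.17],a)),list(rv(a,lat(AZ2,-1))),max_speed=.08); print("line ok")
except bot.MotionError as e:
    print(e); bot.goto(list(tcp([*SP,.17],a)),list(rv(a,lat(AZ2,-1))))
print(bot.current_opening()*.092, bot.current_clock(),np.round(bot.current_joints(),2))
bot.line_to(list(tcp([*SP,.06],a)),max_speed=.2)
for n in ["top","side","wrist"]:
    c=bot.read_camera(n); cv2.imwrite(f"pics/i_{n}.png",c["pixels"])
cv2.imwrite("pics/i.png",np.vstack([cv2.imread("pics/i_side.png")[60:320,200:640].copy(),cv2.imread("pics/i_wrist.png")[100:400,100:540]]))
E
python3 s6.py
```

```text
[ 0.43800447 -0.9884532  -0.40741068]
0.06182477310667638 18.1833
0.06189373730823443 19.2583
line ok
0.06189556876494955 21.45 [-0.92 -0.18  2.41  1.29  1.04 -0.5 ]
```

View pics/i.png

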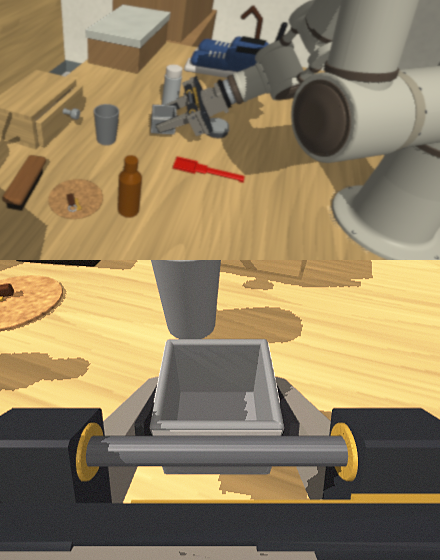

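```bash
cat > s7.py <<'E'
from h import *
a=adir(AZ2,E2)
bot.line_to(list(tcp([*SP,.036],a)),max_speed=.1)
f0=np.array(bot.current_contact_force()); z=.036
while z>.024:
    z-=.001; bot.line_to(list(tcp([*SP,z],a)),max_speed=.04)
    f=np.array(bot.current_contact_force())-f0
    print(round(z,4),f.round(1))
    if f[2]>4: break
bot.set_gripper(1.0,30)
bot.line_to(list(tcp(np.array([*SP,z])-.10*a,a)),max_speed=.2)
print(bot.current_clock(),np.array(bot.current_contact_force()).round(1))
bot.line_to(list(tcp(np.array([*SP,z+.10])-.10*a,a)),max_speed=.3)
for n in ["top","side"]:
    c=bot.read_camera(n); cv2.imwrite(f"pics/j_{n}.png",c["pixels"])
c=bot.read_camera("top"); crop(c["pixels"],340,140,440,240,5,"pics/j1.png"); crop(c["pixels"],235,145,300,205,10,"pics/j2.png")
E
python3 s7.py
```

```text
0.035 [1.9 0.6 0.3]
0.034 [0.5 0.  0.8]
0.033 [ 0.6 -0.7  0.6]
0.032 [ 0.2 -0.1  0.5]
0.031 [-0.1  0.1  0.1]
0.03 [0.8 1.2 0.8]
0.029 [-1.1  0.5  7.7]
25.7 [ 0.   0.3 -0.1]
```

View pics/j1.png

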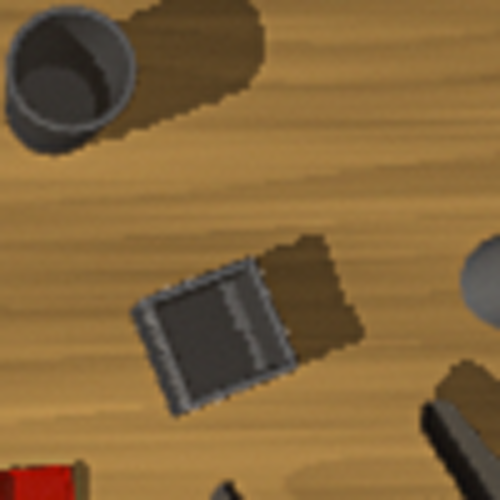

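View pics/j2.png

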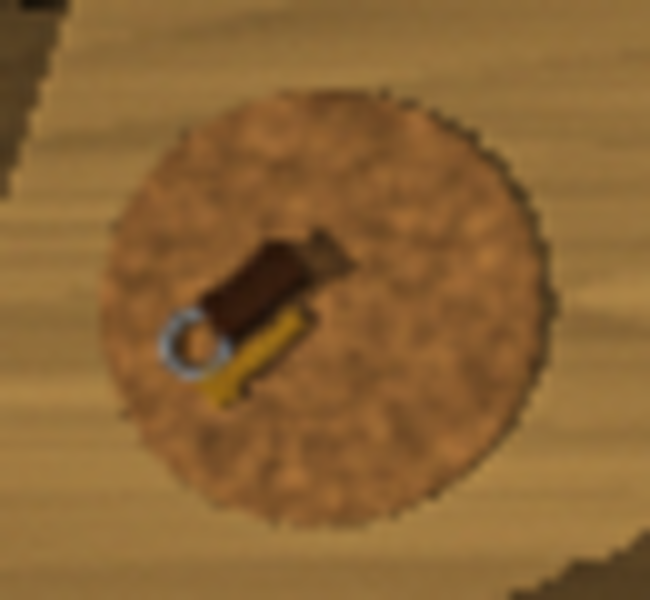

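View pics/j_side.png

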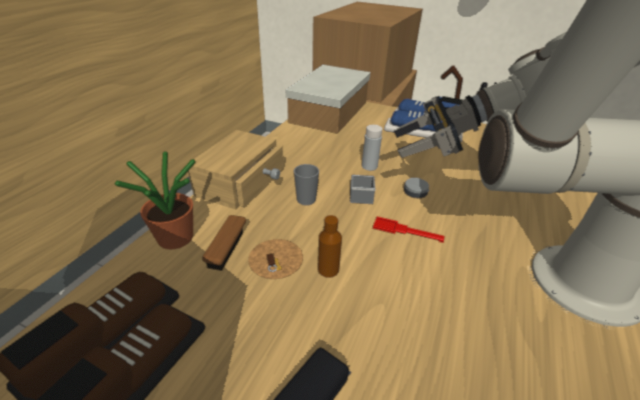

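```bash
cat > s8.py <<'E'
from h import *
a=[0,0,-1]; K=np.array([.626,.236]); az=np.radians(127); x=[np.cos(az),np.sin(az),0]
best=min([(abs(q[5]),s) for s in (1,-1) for q in [bot.inverse_kinematics([*K,.22],list(rv(a,np.array(x)*s)))] if q is not None]); print(best)
r=list(rv(a,np.array(x)*best[1]))
bot.goto([*K,.22],r)
print(bot.current_clock(),np.round(bot.current_joints(),2))
bot.line_to([*K,.09],max_speed=.25)
c=bot.read_camera("wrist"); cv2.imwrite("pics/k.png",c["pixels"]); crop(c["pixels"],200,60,440,260,3,"pics/k2.png")
np.savez("k.npz",**{k:np.array(v) for k,v in c.items()})
print(bot.current_clock(), proj(c,[*K,.004]))
E
python3 s8.py
```

```text
(np.float64(1.1053505634951506), -1)
27.95 [ 0.18  0.4   1.3  -0.    1.45  1.1 ]
28.6667 [315.20075669 195.8803428 ]
```

View pics/k2.png

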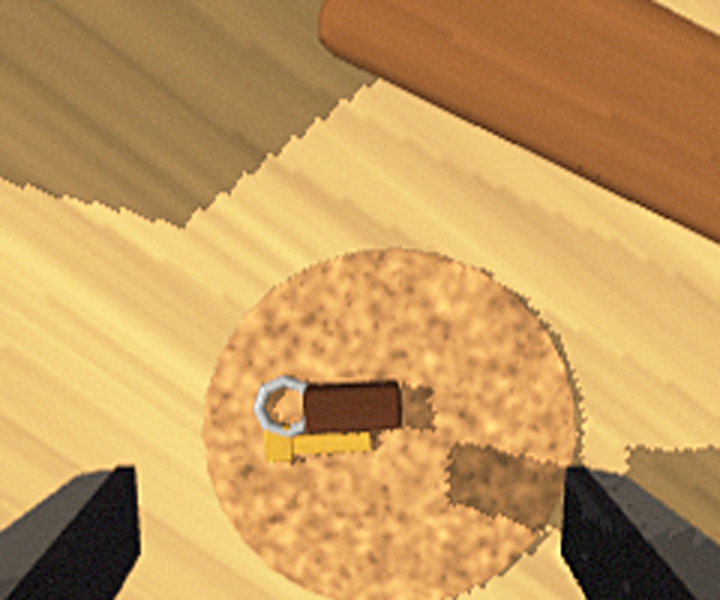

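```bash
python3 - <<'E'
from h import *
c=np.load("k.npz")
f=lambda x,y,z: ray(c,(x+.5)/3-.5+200,(y+.5)/3-.5+60,z)
P=np.array([f(x,y,.016)[:2] for x,y in [(305,382),(398,380),(401,429),(305,433)]])
print(P.mean(0),[np.linalg.norm(P[(i+1)%4]-P[i]).round(4) for i in range(4)])
d=P[0]+P[3]-P[1]-P[2]; print(np.degrees(np.arctan2(d[1],d[0])))
print("ring",f(285,407,.006)); C=np.array([f(x,y,.004)[:2] for x,y in [(205,425),(578,425),(395,248)]]); print(C)
E
```

```text
[0.63019983 0.23694981] [np.float64(0.0279), np.float64(0.0153), np.float64(0.0293), np.float64(0.0159)]
128.75734810729952
ring [0.6152225 0.2521388 0.006    ]
[[0.59458743 0.2688935 ]
 [0.66595248 0.17373903]
 [0.6750781  0.25441507]]
```

```bash
cat > s9.py <<'E'
from h import *
a=[0,0,-1]; K=np.array([.630,.237]); az=np.radians(128); x=-np.array([np.cos(az),np.sin(az),0])
r=list(rv(a,x))
bot.line_to([*K,.04],r,max_speed=.15)
bot.line_to([*K,.0095],max_speed=.06)
print(np.array(bot.current_contact_force()).round(1))
bot.set_gripper(0.0,20); print(bot.current_opening()*.092,np.array(bot.current_contact_force()).round(1),bot.current_clock())
bot.line_to([*K,.06],max_speed=.12)
c=bot.read_camera("wrist"); crop(c["pixels"],200,60,440,260,3,"pics/l.png")
print(bot.current_opening()*.092,bot.current_clock())
E
python3 s9.py
```

```text
[0.1 0.3 0.5]
0.02931551818435529 [0.4 0.3 0.1] 30.7667
0.029112736273713167 31.3917
```

View pics/l.png

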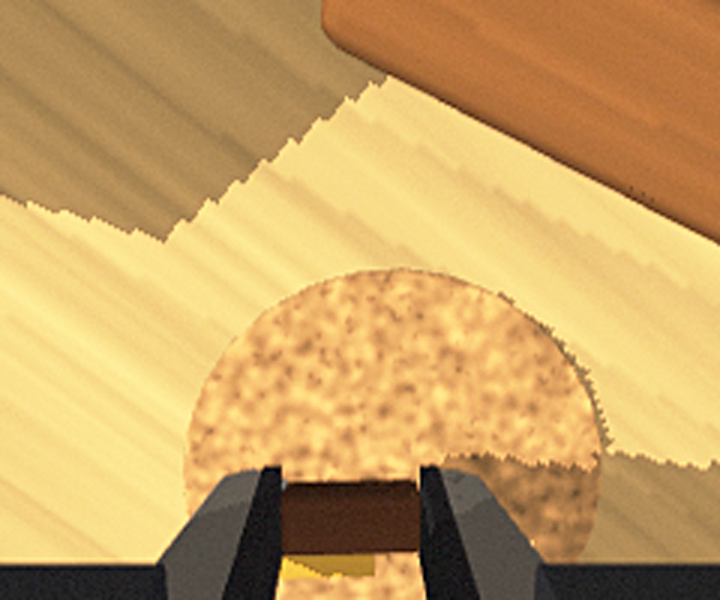

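```bash
cat > fit.py <<'E'
from h import *
c=bot.read_camera("top")
P=np.array([ray(c,(x+.5)/5-.5+340,(y+.5)/5-.5+140,.052)[:2] for x,y in [(133,305),(252,258),(297,362),(177,415)]])
D=P.mean(0); d=[P[(i+1)%4]-P[i] for i in range(4)]
print(D,[np.linalg.norm(v).round(4) for v in d],[(np.degrees(np.arctan2(v[1],v[0]))%90).round(1) for v in d])
t=np.linspace(0,2*np.pi,40)
S=np.vstack([[(-15,-7),(-15,7),(15,-7),(15,7),(-5,18),(29,18),(29,6)],np.c_[25+10*np.cos(t),10*np.sin(t)]])
for th in range(0,360,10):
    Q=S@Ro.from_euler('z',th,degrees=True).as_matrix()[:2,:2].T
    e=np.ptp(Q,axis=0); ctr=(Q.max(0)+Q.min(0))/2
    if e.max()<48.5: print(th,e.round(1),ctr.round(1))
E
python3 fit.py
```

```text
[ 0.5297594  -0.08064638] [np.float64(0.0661), np.float64(0.0576), np.float64(0.0673), np.float64(0.06)] [np.float64(20.5), np.float64(20.7), np.float64(22.5), np.float64(19.6)]
30 [48.1 43.7] [7.6 8.3]
40 [45.1 47.4] [6.6 8.7]
120 [43.7 48.1] [-8.3  7.6]
130 [47.4 45.1] [-8.7  6.6]
210 [48.1 43.7] [-7.6 -8.3]
220 [45.1 47.4] [-6.6 -8.7]
300 [43.7 48.1] [ 8.3 -7.6]
310 [47.4 45.1] [ 8.7 -6.6]
```

```bash
cat > s10.py <<'E'
from h import *
a=[0,0,-1]; az=np.radians(146); x=-np.array([np.cos(az),np.sin(az),0]); r=list(rv(a,x))
O=np.array([.5404,-.0877])
bot.line_to([.630,.237,.20],max_speed=.3)
bot.goto([*O,.20],r); print(bot.current_clock(),bot.current_opening()*.092)
bot.line_to([*O,.085],max_speed=.25)
c=bot.read_camera("wrist"); crop(c["pixels"],200,60,440,300,3,"pics/m.png")
np.savez("m.npz",**{k:np.array(v) for k,v in c.items()})
im=c["pixels"].copy()
h=np.array([np.cos(AZ2),np.sin(AZ2),0]);l=lat(AZ2)
for u,v in [(1,1),(1,-1),(-1,-1),(-1,1)]:
    p=proj(c,np.array([.53,-.084,.052])+.031*(u*h+v*l)); print((p-[200,60])*3)
c=bot.read_camera("top"); crop(c["pixels"],340,140,440,240,6,"pics/m1.png")
c=bot.read_camera("side"); crop(c["pixels"],300,130,420,230,6,"pics/m2.png")
print(bot.current_clock())
E
python3 s10.py
```

```text
33.3333 0.029660556771402762
[275.27373199 304.02045832]
[475.71321617 446.93360535]
[333.24009359 625.35505986]
[138.23829248 497.7245462 ]
34.0917
```

View pics/m.png

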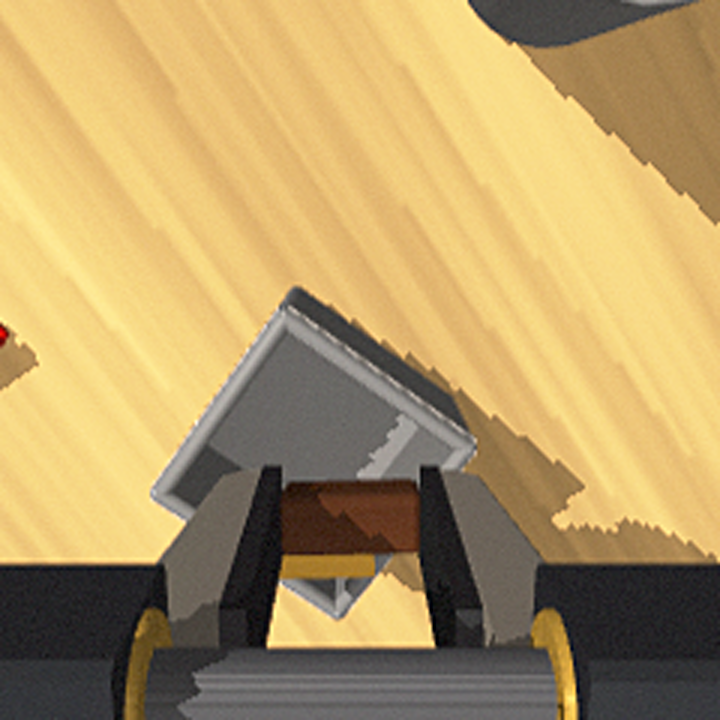

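View pics/m1.png

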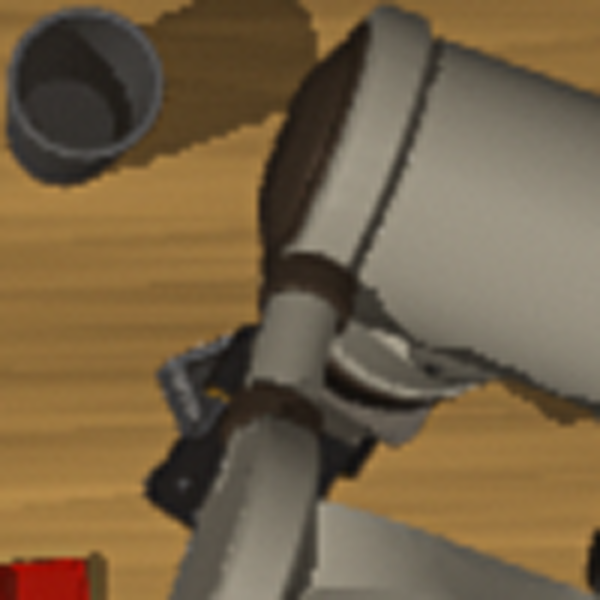

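View pics/m2.png

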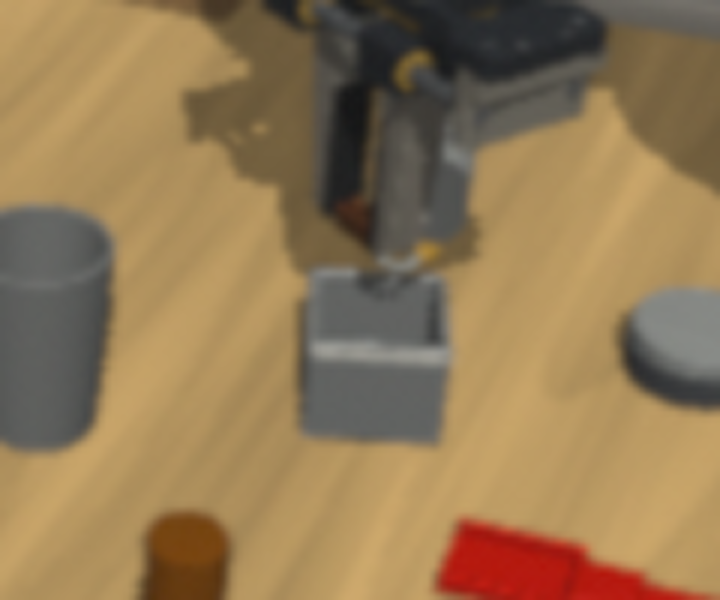

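```bash
cat > s11.py <<'E'
from h import *
O=np.array([.5414,-.0883])
bot.line_to([*O,.0545],max_speed=.1)
print(np.array(bot.current_contact_force()).round(1))
c=bot.read_camera("wrist"); crop(c["pixels"],200,60,440,300,2,"pics/n.png")
c=bot.read_camera("side"); crop(c["pixels"],330,150,400,210,8,"pics/n2.png")
print(bot.current_clock())
E
python3 s11.py
```

```text
[ 0.4  0.3 -0.4]
34.65
```

View pics/n.png

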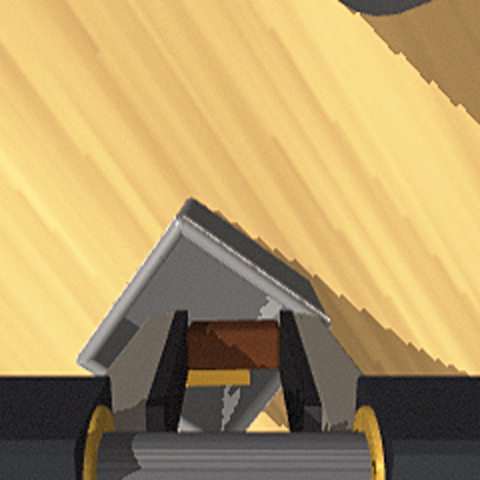

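View pics/n2.png

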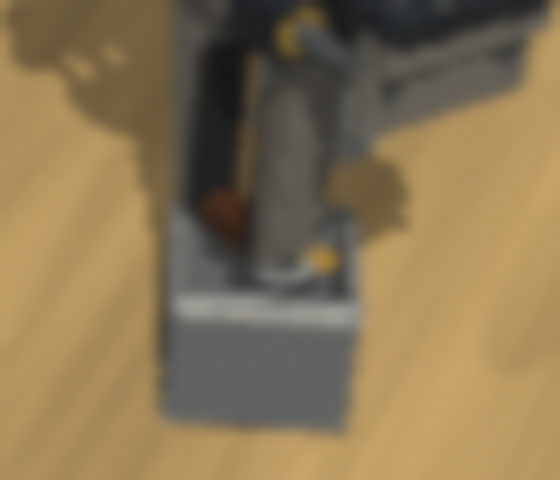

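```bash
python3 - <<'E'
from h import *
from scipy.optimize import least_squares
c=bot.read_camera("wrist")
obs=np.array([(180,219),(78,365),(328,320)])/2+[200,60]
def pts(p):
    h=np.array([np.cos(p[2]),np.sin(p[2]),0]);l=lat(p[2]); D=np.array([p[0],p[1],.052])
    return np.array([proj(c,D+.031*(u*h+v*l)) for u,v in [(1,1),(-1,1),(1,-1)]])
s=least_squares(lambda p:(pts(p)-obs).ravel(),[.53,-.084,AZ2]); print(s.x[:2],np.degrees(s.x[2]),s.fun.round(1))
print(bot.current_ee_pos())
# fob corners observed (image top of fob) z?
for x,y in [(187,322),(280,322),(280,368),(187,368)]:
    P=ray(c,x/2+200,y/2+60,.061); print((P[:2]-np.array(bot.current_ee_pos())[:2]).round(4))
E
```

```text
[ 0.53184692 -0.08558748] 21.1618102856447 [-1.7 -1.7 -1.7  0.8  3.4  1.4]
[ 0.54187376 -0.08846537  0.05522629]
[-0.0074  0.0147]
[ 0.0165 -0.0014]
[ 0.0081 -0.0144]
[-0.0163  0.0021]
```

```bash
cat > s12.py <<'E'
from h import *
O=np.array([.5419,-.0887])
bot.set_gripper(0.7,20)
print(np.array(bot.current_contact_force()).round(1),bot.current_clock())
bot.line_to([*O,.15],max_speed=.2)
c=bot.read_camera("wrist"); crop(c["pixels"],200,60,440,300,3,"pics/o.png")
c=bot.read_camera("side"); crop(c["pixels"],330,150,400,210,8,"pics/o2.png")
print(bot.current_clock())
E
python3 s12.py
```

```text
[ 0.5 -0.4 -0.6] 35.3667
36.0917
```

View pics/o.png

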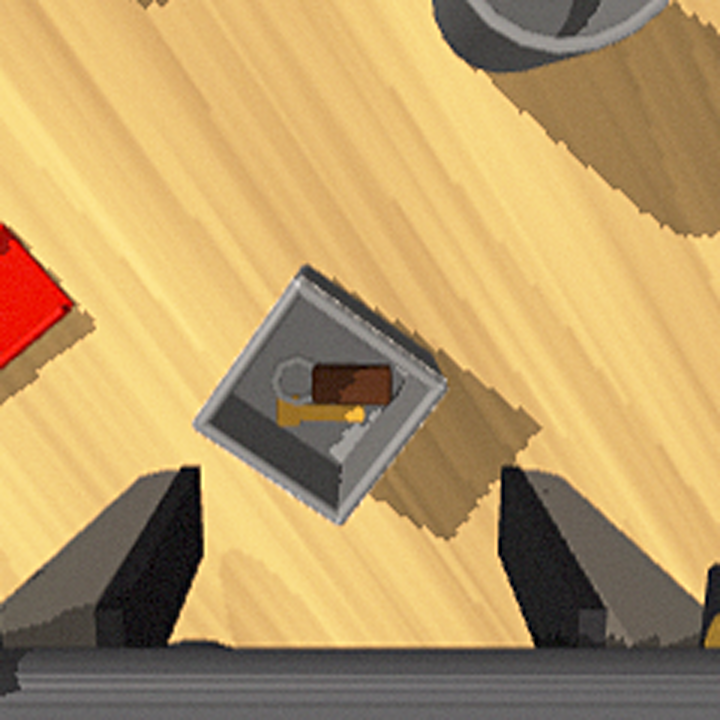

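```bash
cat > s13.py <<'E'
from h import *
from scipy.optimize import least_squares
c=bot.read_camera("wrist")
obs=np.array([(300,279),(197,425),(445,382),(341,523)])/3+[200,60]
def pts(p):
    h=np.array([np.cos(p[2]),np.sin(p[2]),0]);l=lat(p[2]); D=np.array([p[0],p[1],.052])
    return np.array([proj(c,D+.031*(u*h+v*l)) for u,v in [(1,1),(-1,1),(1,-1),(-1,-1)]])
s=least_squares(lambda p:(pts(p)-obs).ravel(),[.53,-.084,AZ2]); print(s.x[:2],np.degrees(s.x[2]),s.fun.round(1))
E
python3 s13.py
cat > s14.py <<'E'
from h import *
import sys
a=np.array([0,0,-1.]); D=np.array([.531,-.085])
bot.set_gripper(1.0,30)
best=min([(abs(q[5]),s) for s in (1,-1) for q in [bot.inverse_kinematics([*D,.15],list(rv(a,lat(AZ2,s))))] if q is not None]); print(best)
r=list(rv(a,lat(AZ2,best[1])))
bot.goto([*D,.14],r)
bot.line_to([*D,.07],max_speed=.2)
c=bot.read_camera("wrist"); crop(c["pixels"],180,60,460,300,2.5,"pics/p.png")
print(bot.current_clock(),np.round(bot.current_joints(),2))
E
python3 s14.py
```

```text
[ 0.53118262 -0.08425421] 20.41486109916904 [-1.1 -2.2 -2.4  0.4  2.9  0.6  0.7  1.8]
(np.float64(0.8381500164974751), -1)
37.9167 [-0.38  0.22  1.82  0.    1.09  0.84]
```

View pics/p.png

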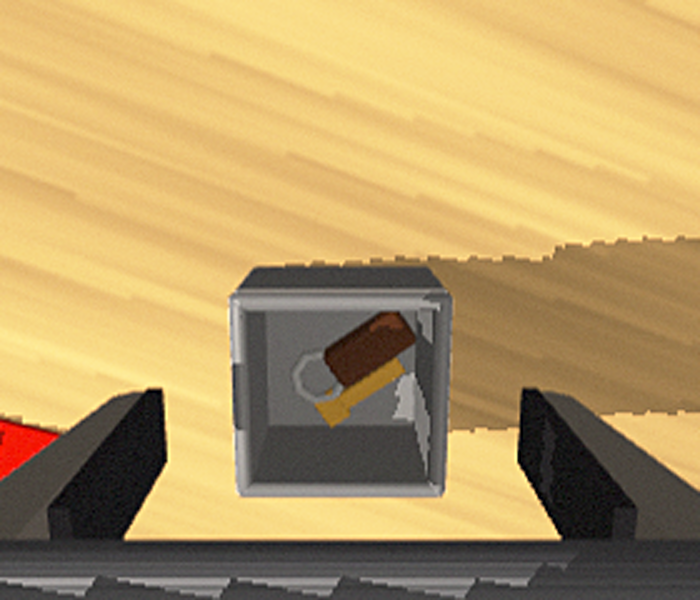

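```bash
cat > s15.py <<'E'
from h import *
a=np.array([0,0,-1.]); D=np.array([.531,-.085]); r=list(bot.current_tool_rot())
bot.line_to([*D,.013],max_speed=.12)
print(np.array(bot.current_contact_force()).round(1))
bot.set_gripper(0.0,30); print(bot.current_opening()*.092,bot.current_clock())
bot.line_to([*D,.04],max_speed=.1)
bot.line_to([*D,.20],max_speed=.25)
T=np.array([.630,.220])
bot.goto([*T,.20],r); print(bot.current_clock(),bot.current_opening()*.092)
bot.line_to([*T,.05],max_speed=.2)
for n in ["top","side","wrist"]:
    c=bot.read_camera(n); cv2.imwrite(f"pics/q_{n}.png",c["pixels"])
cv2.imwrite("pics/q.png",np.hstack([cv2.imread("pics/q_side.png")[130:330,160:400].repeat(2,0)[:400].repeat(2,1)[:,:480],cv2.imread("pics/q_wrist.png")[:,160:480]]))
print(bot.current_clock())
E
python3 s15.py
```

```text
[ 0.3 -0.7 -0.2]
0.06215541904744086 39.1
41.525 0.06167665178253278
42.575
```

View pics/q.png

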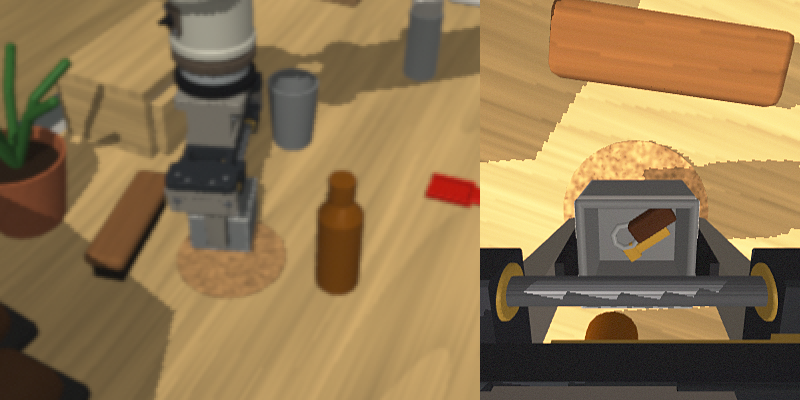

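```bash
cat > s16.py <<'E'
from h import *
T=np.array([.630,.220])
bot.line_to([*T,.022],max_speed=.1)
f0=np.array(bot.current_contact_force()); z=.022
while z>.012:
    z-=.001; bot.line_to([*T,z],max_speed=.04)
    f=np.array(bot.current_contact_force())-f0
    print(round(z,4),f.round(1))
    if f[2]>4: break
bot.set_gripper(1.0,30)
bot.line_to([*T,.13],max_speed=.15)
print(bot.current_clock())
c=bot.read_camera("wrist"); crop(c["pixels"],180,60,460,300,2.5,"pics/r.png")
print(np.array([proj(c,[.628+.06*np.cos(t),.22+.06*np.sin(t),.004]) for t in (0,1.57,3.14,4.71)]).round(0).tolist())
bot.line_to([*T,.22],max_speed=.3)
j=list(bot.current_joints()); j[0]+=.9; bot.set_joints(j)
for n in ["top","side"]:
    c=bot.read_camera(n); cv2.imwrite(f"pics/r_{n}.png",c["pixels"])
c=bot.read_camera("top"); crop(c["pixels"],225,130,310,215,7,"pics/r1.png")
print(bot.current_clock())
E
python3 s16.py
```

```text
0.021 [-0.1 -0.4 -0.8]
0.02 [ 0.1 -0.9 -1. ]
0.019 [ 0.2  0.1 -1.2]
0.018 [-0.2 -0.5 -0.3]
0.017 [-0.8 -1.5  1.6]
0.016 [-4.7 -1.   8.2]
46.025
[[336.0, 134.0], [263.0, 169.0], [298.0, 236.0], [367.0, 206.0]]
48.7583
```

View pics/r1.png

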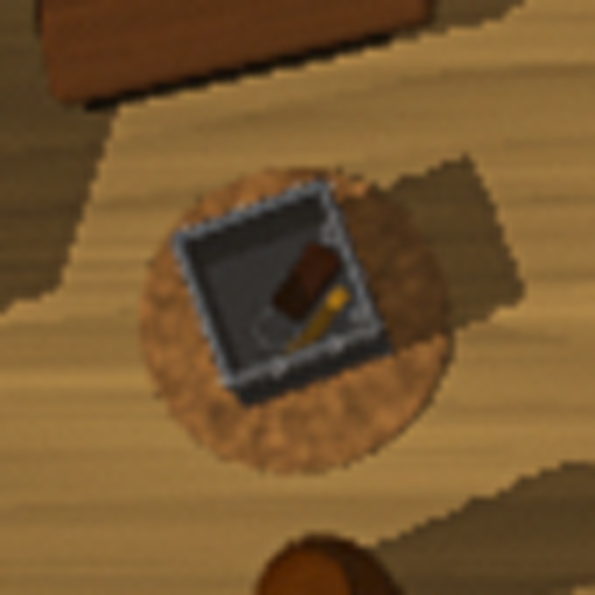

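View pics/r_side.png

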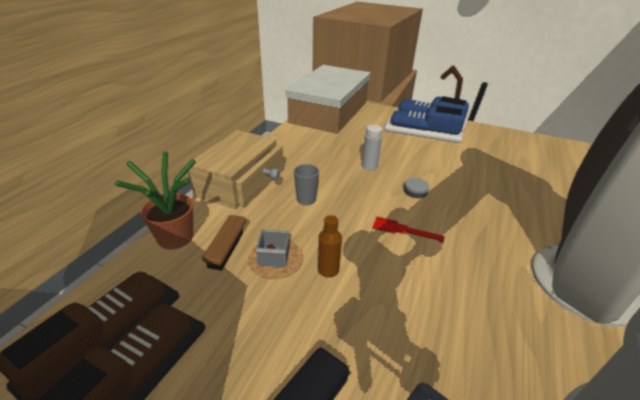

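View pics/r_top.png

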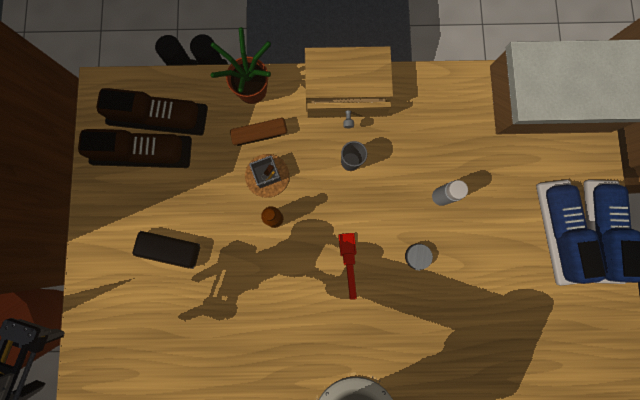

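```bash
python3 -c "
from workcell import bot
import cv2,numpy as np
a=cv2.imread('pics/top0.png').astype(int);b=bot.read_camera('top')['pixels'].astype(int)
print(np.array(bot.current_contact_force()).round(1),bot.current_clock())
bot.job_done()"
```

```text
[ 1.  -0.4 -0.4] 48.8083
the job is handed in; nothing more can be done
```

The dish stands mouth-up on the coaster with the key ring lying flat inside it. I handed the job in at 48.8 s of the 72 s allowed.

- **How it was done:** I gripped the upside-down dish and laid it on its side, then gripped it again and set it mouth-up on a clear spot of the ledge. I lowered the key ring to the rim and let go, so it fell about 45 mm into the dish, then carried dish and keys together onto the coaster. Each dish placing was lowered in 1 mm steps until it touched, with about 8 N at most, and the dish never slipped in the grip.
- **Last checks:** The final top and side pictures show the dish upright with the keys inside, and its base about 7 mm from the coaster's centre. Its corners therefore lie about 51 mm out, inside the coaster's 60 mm radius. By eye, the tin, bottle, can, brush, shoehorn, cup, case and drawer are where they started. The arm was clear of everything and the force reading was near zero.
- **Disagreements:** Top-camera readings of the dish on the ledge were up to about 4 mm off the gripper-centred position. I aimed by the arm's own position and the wrist camera instead. The wrist-camera fit missed the rim corners by up to about 3 pixels, but its centre agreed with the arm to about 2 mm. No check failed.

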